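Close the nut canisters for the night

TASK

Closing time at the nut counter: put each of the four wooden lids on the stoneware canister it fits (by shape and size), seated flat with its boss in the mouth and, for the square and the oblong one, lined up with the canister's sides. Set the lids down gently rather than dropping them, do not knock any canister over, and leave the tasting dish and the little card stand where they are.

Things in the scene. Friction and masses are not known exactly. Their poses are not given: they have to be found in the camera images.
- lid_large_mid (a point): Large round wooden lid, plate 120 mm across, boss 84 mm across. Boss 8 mm high below (8 mm play all round in the mouth), plate 10 mm thick that rests on the rim, a round knob 26 mm across, 30 mm high, on top in the middle. Loose, boss down on the counter. Point: the lid's centre, 24 mm above its underside, 6 mm above the plate's top, 24 mm below the grip's top; 16 mm above the rim once the lid is on. z up.
- lid_small_mid (a point): Small round wooden lid, plate 86 mm across, boss 50 mm across. Boss 8 mm high below (8 mm play all round in the mouth), plate 10 mm thick that rests on the rim, a round knob 26 mm across, 30 mm high, on top in the middle. Loose, boss down on the counter. Point: the lid's centre, 24 mm above its underside, 6 mm above the plate's top, 24 mm below the grip's top; 16 mm above the rim once the lid is on. z up.
- lid_square_mid (a point): Square wooden lid, plate 102 x 102 mm, boss 64 x 64 mm. Boss 8 mm high below (8 mm play all round in the mouth), plate 10 mm thick that rests on the rim, a bar grip 44 mm long and 16 mm thick, its length along x, 30 mm high, on top in the middle. Loose, boss down on the counter. Point: the lid's centre, 24 mm above its underside, 6 mm above the plate's top, 24 mm below the grip's top; 16 mm above the rim once the lid is on. z up; x and y along its sides.
- lid_oblong_mid (a point): Oblong wooden lid, plate 126 mm (x) by 82 mm (y), boss 88 x 44 mm. Boss 8 mm high below (8 mm play all round in the mouth), plate 10 mm thick that rests on the rim, a bar grip 56 mm long and 16 mm thick, its length along x, 30 mm high, on top in the middle. Loose, boss down on the counter. Point: the lid's centre, 24 mm above its underside, 6 mm above the plate's top, 24 mm below the grip's top; 16 mm above the rim once the lid is on. z up; x along its long side.
- can_large_mouth (a point): White stoneware canister, open and filled with nuts to about 25 mm below the rim, loose, standing on the counter, about 1 kg. Round, 110 mm across outside, mouth 100 mm across (the larger of the two round ones). The point is the centre of the mouth at rim height, 110 mm above the counter; z up.
- can_small_mouth (a point): White stoneware canister, open and filled with nuts to about 25 mm below the rim, loose, standing on the counter, about 0.45 kg. Round, 76 mm across outside, mouth 66 mm across (the smaller of the two round ones). The point is the centre of the mouth at rim height, 90 mm above the counter; z up.
- can_square_mouth (a point): White stoneware canister, open and filled with nuts to about 25 mm below the rim, loose, standing on the counter, about 0.9 kg. Square, 92 x 92 mm outside, mouth 80 x 80 mm. The point is the centre of the mouth at rim height, 100 mm above the counter; z up; x and y along its sides.
- can_oblong_mouth (a point): White stoneware canister, open and filled with nuts to about 25 mm below the rim, loose, standing on the counter, about 0.8 kg. Oblong, 116 mm (x) by 72 mm (y) outside, mouth 104 x 60 mm. The point is the centre of the mouth at rim height, 85 mm above the counter; z up; x along its long side.
- dish: Steel tasting dish with a few nuts, loose, 88 mm across the rim and 30 mm high, standing among the canisters and lids: a bystander, to be left alone. Origin at the centre of its underside.
- card_stand: Little card stand, loose: a wooden block 22 x 34 x 16 mm holding a blank black card, 62 mm high in all: a bystander, to be left alone. Origin at the centre of its underside.
Mind the look-alikes: they are no part of the job. What is shaped like the part that bears lid_square_mid but orange or yellow is not meant.

How it is judged:
At the end, for the whole second after the job is handed in: Each lid on its own canister: within 12 mm of the mouth's centre, its point 11 to 20 mm above the rim, level within 0.06 rad; square (any quarter turn) and oblong (either way round) lids in line within 0.25 rad; canisters upright within 0.06 rad; lids under 0.02 m/s (horizontal distance between lid_large_mid and can_large_mouth below 0.012 m and z of lid_large_mid in the frame of can_large_mouth between 0.011 and 0.02 m and angle between each of lid_large_mid, can_large_mouth, lid_small_mid, can_small_mouth, lid_square_mid, can_square_mouth, lid_oblong_mid, can_oblong_mouth's own z axis and vertical below 0.06 rad and linear speed of each of lid_large, lid_small, lid_square, lid_oblong below 0.02 m/s and horizontal distance between lid_small_mid and can_small_mouth below 0.012 m and z of lid_small_mid in the frame of can_small_mouth between 0.011 and 0.02 m and horizontal distance between lid_square_mid and can_square_mouth below 0.012 m and z of lid_square_mid in the frame of can_square_mouth between 0.011 and 0.02 m and (angle between the x axis of lid_square_mid and the x axis of can_square_mouth, either way round below 0.25 rad or angle between the x axis of lid_square_mid and the y axis of can_square_mouth, either way round below 0.25 rad) and horizontal distance between lid_oblong_mid and can_oblong_mouth below 0.012 m and z of lid_oblong_mid in the frame of can_oblong_mouth between 0.011 and 0.02 m and angle between the x axis of lid_oblong_mid and the x axis of can_oblong_mouth, either way round below 0.25 rad); the robot touches nothing.
It fails at once if a canister is tipped over (angle between any of can_large_mouth, can_small_mouth, can_square_mouth, can_oblong_mouth's own z axis and vertical above 0.4 rad).
It fails at once if a lid is dropped onto its canister (comes down on it faster than 0.6 m/s) ((horizontal distance between lid_large_mid and can_large_mouth below 0.03 m and z of lid_large_mid in the frame of can_large_mouth between 0.005 and 0.035 m and linear speed of lid_large above 0.6 m/s) or (horizontal distance between lid_small_mid and can_small_mouth below 0.03 m and z of lid_small_mid in the frame of can_small_mouth between 0.005 and 0.035 m and linear speed of lid_small above 0.6 m/s) or (horizontal distance between lid_square_mid and can_square_mouth below 0.03 m and z of lid_square_mid in the frame of can_square_mouth between 0.005 and 0.035 m and linear speed of lid_square above 0.6 m/s) or (horizontal distance between lid_oblong_mid and can_oblong_mouth below 0.03 m and z of lid_oblong_mid in the frame of can_oblong_mouth between 0.005 and 0.035 m and linear speed of lid_oblong above 0.6 m/s)).
It fails at once if the tasting dish is pushed more than 40 mm or tipped over (distance of dish from where it was at the start of the episode above 0.04 m or angle between dish's own z axis and vertical above 0.5 rad).
It fails at once if the little card stand is pushed more than 40 mm or tipped over (distance of card_stand from where it was at the start of the episode above 0.04 m or angle between card_stand's own z axis and vertical above 0.7 rad).
It also fails if it takes over 109 s, if anything falls off the work surface, if the arm or the gripper's body presses on something with over 40 N, if the wrist force passes 120 N, or if a joint passes its speed limit or range.

ROBOT

A 6-joint arm with a two-finger parallel gripper is mounted at the origin on the work surface. World frame = base frame: x ahead of the robot, y to its left, z up, the work surface at z = 0. Lengths are in m, angles in rad, forces in N, time in s.
With the tool pointing down it reaches from about 0.325 to 0.875 m from the base axis. Payload 4.4 kg.
Tool frame: the origin (TCP) lies midway between the tips of the shut fingers; the grasp point (between the pads) lies 19 mm behind it; z points along the fingers, y is the direction in which the jaws open and shut (so a half turn about z gives the same grasp; the last joint's range is limited). The gripper opens to 85 mm and grips with 20 to 120 N. Pads are 22 mm wide; open, the fingers measure 114 mm over their backs; the gripper's body (76 mm by 85 mm) begins 54 mm behind the grasp point. The pads swing forward as they close: fully open they stand 13 mm farther back than shut.
Start: joints at [-1.317, 0.207, 1.542, -0, 1.393, -0.15], TCP at [0.226, -0.529, 0.231] pointing down, gripper open.
Joint ranges: [-2.73, 2.73], [-0.86, 2.22], [0.23, 2.46], [-1.11, 4.25], [0.08, 2.63], [-2.82, 2.82]. Speed limits (rad/s): [2.79, 2.79, 3.14, 3.14, 3.14, 3.14].

INTERFACE

Orientations are given as a unit quaternion [x, y, z, w].
In Python, from cell import readout, optics, bot gives the robot as it stands.
- The arm moves only by the tool carry_out, never from a script. Its argument "plan" is a list of rows, each an object of numbers: "tx", "ty", "tz": the shift along the tool's x, y, z in m; "wx", "wy", "wz": the turn, a rotation vector about the tool's x, y, z in rad. In form: [{"tx": .., "ty": .., "tz": .., "wx": .., "wy": .., "wz": ..}, ...]. A call has 1 to 20 rows; each row shifts and turns the commanded pose from where the row before left it, along the tool's axes as they then stand; what a row does not reach is not made up. A row lasts 1/12 s, in which the tool goes at most 41.7 mm and 7.16 degrees, less where a joint would pass 70% of its speed; a pose out of reach is approached as far as the arm can. A call is refused whole if a number of a shift passes 0.0417 or a number of a turn 0.125, either way. A call with a gripper value outside its range is refused whole. "grip" is the closure in counts, from 0 (fully open) to 255 (shut), set as the call begins (left out, the last holds). The fingers move at their own pace and stop on an object; "force" is the grip in N (left out, the last holds). Time passes only in rows, so rows that do not move let the fingers close. It gives the time, the measured TCP pose, the force and the opening at its end, in the units of the state.
- readout.observe(): the state, without advancing time (a new reading comes with each control period).
- optics.camera(name): name is "scene" or "side" or "wrist"; returns (picture, depth): 420x560x3 uint8, red, green, blue; 420x560 float32, m along the optical axis (not along the pixel's ray), 0 where there is no reading.
- optics.camera_params(name): a dict with "fx", "fy", "cx", "cy" (pixels), "world_to_cam" (4x4, takes a point from world to camera coordinates). Camera axes: x right, y down, z forward; pixel columns grow to the right and rows downward; lengths in m; the calibration is good to about 2 mm. A picture is of the moment at which its call begins: read the wrist's pose just before it. camera_params takes no time and is no camera call; for the wrist camera it gives the pose at the moment of the call.
- bot.close_job(): hands the job in, once; it reports no verdict.
The state is a dict: "time_s": time; "q": joint angles; "qd": joint speeds; "effort": joint torques, N m; "tcp_pos": TCP position; "ee_rot": TCP orientation; "contact_force": force on the tool from outside, world axes, zero at the start; "moment": the same for the moment, N m; "grip_width": opening from 0.0 (shut) to 1.0 (fully open).
Only numpy, scipy, OpenCV 4.12 (cv2) and the standard library are available. Lean on these libraries where they do the work, as an engineer would, in place of code of your own. Each camera call takes 0.05 s, during which the arm holds its last target. There are 200 camera calls.

## Working session

There is one attempt and no reset: what is moved stays moved. The work goes in short steps, Python scripts to look and compute and a tool call to move; the robot and the scene stay as the last step left them, time stands still between calls to the robot, and variables do not carry over. Pictures are saved under pics/ and viewed, about 12 in all and at most 16, crops included, and the job is handed in when it is done.

Besides the shell and the picture viewer there is one more tool, called after "Request:" as name([rows], argument=value, ...), one row to a line, values as JSON. carry_out: Moves the arm, as the interface text tells. Its arguments: {"type":"object","properties":{"plan":{"type":"array"},"grip":{"type":"number"},"force":{"type":"number"}},"required":["plan"]}

```bash
ls; mkdir -p pics
cat > h.py <<'E'
import numpy as np, cv2
from cell import readout, optics, bot
def cam(n):
    p=optics.camera_params(n); im,d=optics.camera(n)
    return im,d,p
def save(n,im): cv2.imwrite('pics/'+n+'.png',cv2.cvtColor(im,cv2.COLOR_RGB2BGR))
def pts(d,p):
    v,u=np.mgrid[:d.shape[0],:d.shape[1]]
    c=np.stack([(u-p['cx'])/p['fx']*d,(v-p['cy'])/p['fy']*d,d],-1)
    T=np.linalg.inv(np.array(p['world_to_cam']))
    w=c@T[:3,:3].T+T[:3,3]; w[d==0]=np.nan
    return w
E
python3 - <<'E'
from h import *
s=readout.observe(); print(s)
for n in ['scene','side','wrist']:
    im,d,p=cam(n); save(n+'0',im); T=np.linalg.inv(np.array(p['world_to_cam'])); print(n,T[:3,3].round(3),T[:3,2].round(2),p['fx'],(d>0).mean())
    np.savez(n+'0.npz',im=im,w=pts(d,p),d=d)
E
```

```text
pics
{'time_s': 0.0, 'q': array([-1.31650446e+00,  2.07402171e-01,  1.54295146e+00, -8.86902430e-06,
        1.39348071e+00, -1.50493921e-01]), 'qd': array([-0.00081862,  0.00120654, -0.00086825,  0.00118619, -0.00025694,
       -0.00067265]), 'effort': array([ 1.15933093e-03, -3.83032930e+01, -2.91595960e+01, -2.69049706e-04,
        1.04091529e-02, -1.98931320e-05]), 'tcp_pos': array([ 0.2262477 , -0.52780511,  0.23013705]), 'ee_rot': array([ 9.79587604e-01,  2.01014599e-01, -6.25027839e-05, -1.11910875e-03]), 'contact_force': array([-0.92686899, -1.32767311,  0.8193197 ]), 'moment': array([-0.0310472 ,  0.00839855, -0.00511637]), 'grip_width': 1.0015894012145017}
scene [0.903 0.53  1.192] [-0.29 -0.42 -0.86] 488.75037312676915 0.9958630952380952
side [-0.264  0.822  0.751] [ 0.59 -0.64 -0.48] 518.4159262874851 0.9800127551020408
wrist [ 0.296 -0.498  0.372] [-0.27 -0.11 -0.96] 298.2212401307279 0.9960714285714286
```

View pics/scene0.png

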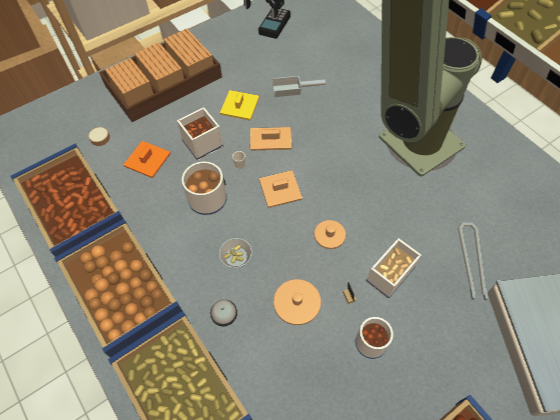

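View pics/side0.png

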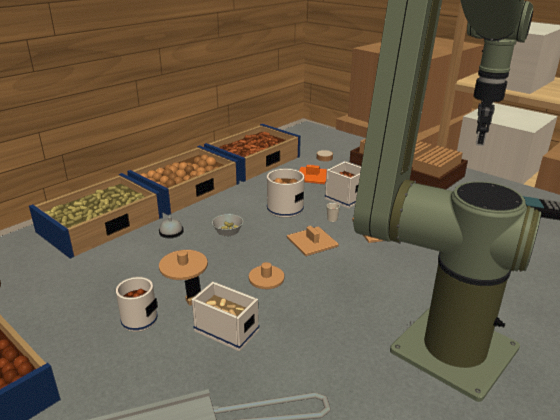

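The scene view shows, as pixel positions:
- **Canisters:** square (200,132), large round (204,188), oblong (395,267), small round (375,337).
- **Wooden lids:** oblong (271,139), square (281,188), small round (330,234), large round (297,302).
- **Bystanders:** dish (235,253) and card stand (350,293).
- **Look-alikes:** orange lid (147,158) and yellow lid (239,105).

The side view agrees with this.

```bash
cat >> h.py <<'E'
LID={'Lobl':(271,139,.018),'Lsq':(281,188,.018),'Lsm':(330,234,.018),'Llg':(297,302,.018)}
CAN={'Csq':(200,132,.100),'Clg':(204,188,.110),'Cob':(395,267,.085),'Csm':(375,337,.090)}
def meas(w,c,z,r=.09,tol=.005):
    """top layer at height z within r of xy c -> minAreaRect of points"""
    m=(np.abs(w[...,2]-z)<tol)&(np.hypot(w[...,0]-c[0],w[...,1]-c[1])<r)
    m=m.astype(np.uint8); n,l,st,_=cv2.connectedComponentsWithStats(m,connectivity=8)
    k=1+st[1:,4].argmax(); q=w[l==k][:,:2]
    (cx,cy),(a,b),ang=cv2.minAreaRect((q*1000).astype(np.float32))
    if a<b: a,b,ang=b,a,ang+90
    return np.array([cx,cy])/1000,(round(a),round(b)),np.deg2rad((ang+90)%180-90),len(q)
E
python3 - <<'E'
from h import *
f=np.load('scene0.npz'); w=f['w']
print('table z',np.nanmedian(w[200:240,400:440,2]),np.nanstd(w[200:240,400:440,2]))
for n,(u,v,z) in {**LID,**CAN}.items():
    o=w[v-3:v+4,u-3:u+4].reshape(-1,3); c=np.nanmedian(o,0)
    print(n,c.round(3),*meas(w,c,z))
for n,(u,v) in {'dish':(235,253),'card':(350,293),'decoy':(147,158),'cup':(239,158),'timer':(224,312)}.items():
    print(n,w[v,u].round(3))
E
```

```text
table z -0.0012443887137438825 0.0025545401732207512
Lobl [ 0.379 -0.269  0.019] [ 0.37572198 -0.27664703] (125, 87) -0.5885576688011301 680
Lsq [ 0.46  -0.102  0.024] [ 0.4602204  -0.10958953] (107, 102) 1.235204606773232 873
Lsm [0.444 0.1   0.034] [0.43779785 0.08990518] (85, 82) 0.8931388752996394 560
Llg [0.63  0.201 0.036] [0.6256864  0.19188031] (120, 117) 0.9036182144520195 1485
Csq [ 0.558 -0.381  0.07 ] [ 0.55306372 -0.39095477] (96, 93) 1.5606190566891587 216
Clg [ 0.652 -0.197  0.081] [ 0.6467746 -0.210177 ] (111, 108) 1.0210249361096806 226
Cob [0.378 0.278 0.054] [0.37948132 0.27353751] (118, 72) 0.20593390807266418 314
Csm [0.539 0.384 0.06 ] [0.53999396 0.38009549] (75, 74) 0.505059912039012 217
dish [ 0.676 -0.014  0.009]
card [0.506 0.259 0.03 ]
decoy [ 0.719 -0.431  0.017]
cup [ 0.494 -0.271  0.013]
timer [0.79  0.117 0.035]
```

```bash
cat >> h.py <<'E'
def plan(x,y,z,psi=None):
    """tool-frame shift (after turning) to reach world xyz with yaw psi (tool x direction, mod pi)"""
    s=readout.observe(); from scipy.spatial.transform import Rotation as R
    M=R.from_quat(s['ee_rot']).as_matrix(); p0=np.arctan2(M[1,0],M[0,0])
    d=0
    if psi is not None: d=(psi-p0+np.pi/2)%np.pi-np.pi/2
    a=p0+d; D=np.array([x,y,z])-s['tcp_pos']
    print('tcp',s['tcp_pos'].round(4),'yaw',round(p0,3),'tilt',np.round(np.arccos(-M[2,2]),3),'q6',s['q'][5].round(2),'w',s['grip_width'].round(3),'t',round(s['time_s'],2),'F',np.round(s['contact_force'],1))
    print(' wz %.4f  then tx %.4f ty %.4f tz %.4f (after turn)'%(-d,D[0]*np.cos(a)+D[1]*np.sin(a),D[0]*np.sin(a)-D[1]*np.cos(a),-D[2]))
E
python3 - <<'E'
from h import *
for cn in ['scene','side']:
    w=np.load(cn+'0.npz')['w']; print(cn)
    for n,c in {'Lobl':(.376,-.277),'Lsq':(.460,-.110),'Lsm':(.438,.090),'Llg':(.626,.192)}.items():
        try: print(n,'grip',*meas(w,c,.048,.05,.006),'plate',*meas(w,c,.018,.085,.005))
        except Exception as e: print(n,e)
    for n,(c,z) in {'Csq':((.553,-.391),.1),'Clg':((.647,-.21),.11),'Cob':((.379,.274),.085),'Csm':((.54,.38),.09)}.items():
        print(n,*meas(w,c,z,.09,.006))
from h import plan
plan(.376,-.277,.10,-.589)
E
```

```text
scene
Lobl grip [ 0.37769757 -0.27608545] (52, 21) -0.5332166487170655 79 plate [ 0.37572198 -0.27664703] (125, 87) -0.5885576688011301 680
Lsq grip [ 0.45979865 -0.10987413] (43, 18) -0.33890029820192447 78 plate [ 0.4602204  -0.10958953] (107, 102) 1.235204606773232 873
Lsm grip [0.43824509 0.09183189] (25, 22) 0.9861561013782458 63 plate [0.43779785 0.08990518] (85, 82) 0.8931388752996394 560
Llg grip [0.62510535 0.19299049] (24, 23) -0.03762833567394757 76 plate [0.6256864  0.19188031] (120, 117) 0.9036182144520195 1485
Csq [ 0.55307343 -0.39068115] (98, 92) 1.5478598519065891 242
Clg [ 0.64662592 -0.21041957] (111, 108) 1.0210249361096806 244
Cob [0.37941174 0.27336581] (118, 73) 0.19822272513633973 338
Csm [0.54008838 0.37988043] (75, 74) 0.5446692733793287 236
side
Lobl attempt to get argmax of an empty sequence
Lsq grip [ 0.45843488 -0.10701901] (45, 18) -0.31168305817742364 66 plate [ 0.45961536 -0.10693683] (108, 106) -0.35027279500488984 700
Lsm grip [0.43546167 0.09495887] (25, 24) 1.4514916368073634 68 plate [0.43599597 0.09406255] (85, 82) -0.7690822404000506 521
Llg gr
[... 185 characters left out ...]

Clg [ 0.6439046  -0.20643379] (112, 108) -0.7705821327259832 184
Cob [0.37885352 0.27631317] (118, 77) 0.215275844412985 521
Csm [0.53901764 0.3835672 ] (76, 75) -0.28711819344058725 300Traceback (most recent call last):
  File "<stdin>", line 10, in <module>
  File "h.py", line 30, in plan
    print('tcp',s['tcp_pos'].round(4),'yaw',round(p0,3),'tilt',np.round(np.arccos(-M[2,2]),3),'q6',s['q'][5].round(2),'w',s['grip_width'].round(3),'t',round(s['time_s'],2),'F',np.round(s['contact_force'],1))
                                                                                                                          ^^^^^^^^^^^^^^^^^^^^^
AttributeError: 'float' object has no attribute 'round'
```

```bash
sed -i "s/s\['q'\]\[5\].round(2)/round(float(s['q'][5]),2)/;s/s\['grip_width'\].round(3)/round(s['grip_width'],3)/" h.py
python3 -c "
from h import *
plan(.376,-.274,.10,-.57)"
```

```text
tcp [ 0.2263 -0.5279  0.2303] yaw 0.405 tilt 0.002 q6 -0.15 w 1.003 t 0.15 F [-0.  -0.1 -0.5]
 wz 0.9748  then tx -0.0110 ty -0.2946 tz 0.1303 (after turn)
```

Request:
carry_out([
  {"wz": 0.1083},
  {"wz": 0.1083},
  {"wz": 0.1083},
  {"wz": 0.1083},
  {"wz": 0.1083},
  {"wz": 0.1083},
  {"wz": 0.1083},
  {"wz": 0.1083},
  {"wz": 0.1083},
  {"ty": -0.03,"tx": -0.001},
  {"ty": -0.03,"tx": -0.001},
  {"ty": -0.03,"tz": 0.016,"tx": -0.001},
  {"ty": -0.03,"tz": 0.016,"tx": -0.001},
  {"ty": -0.03,"tz": 0.016,"tx": -0.001},
  {"ty": -0.03,"tz": 0.016,"tx": -0.001},
  {"ty": -0.03,"tz": 0.016,"tx": -0.001},
  {"ty": -0.03,"tz": 0.016,"tx": -0.001},
  {"ty": -0.03,"tz": 0.016,"tx": -0.001},
  {"ty": -0.025,"tz": 0.018,"tx": -0.002},
])

```text
invalid input
```

```bash
python3 -c "
from h import *
im,d,p=cam('wrist'); save('w1',im); w=pts(d,p); np.savez('w1.npz',w=w)
for t in ((.048,.05,.006),(.018,.085,.005)):
  try: print(*meas(w,(.376,-.274),*t))
  except Exception as e: print(e)
plan(.376,-.274,.022,-.57)"
```

```text
attempt to get argmax of an empty sequence
[ 0.31890494 -0.28072409] (60, 26) -1.1598762963920137 947
tcp [ 0.2263 -0.5281  0.2305] yaw 0.405 tilt 0.002 q6 -0.15 w 0.996 t 0.2 F [0.3 0.1 0.1]
 wz 0.9748  then tx -0.0111 ty -0.2947 tz 0.2085 (after turn)
```

View pics/w1.png

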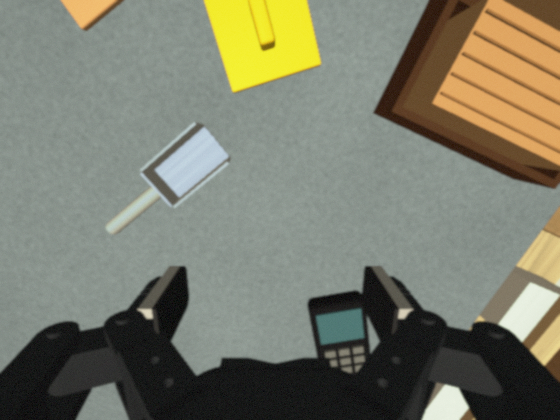

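The move was refused because each row needs all six keys, so this wrist picture still shows the start view: the yellow decoy at (260,40), the scoop and the phone.

Request:
carry_out([
  {"tx": 0,"ty": 0,"tz": 0,"wx": 0,"wy": 0,"wz": 0.1083},
  {"tx": 0,"ty": 0,"tz": 0,"wx": 0,"wy": 0,"wz": 0.1083},
  {"tx": 0,"ty": 0,"tz": 0,"wx": 0,"wy": 0,"wz": 0.1083},
  {"tx": 0,"ty": 0,"tz": 0,"wx": 0,"wy": 0,"wz": 0.1083},
  {"tx": 0,"ty": 0,"tz": 0,"wx": 0,"wy": 0,"wz": 0.1083},
  {"tx": 0,"ty": 0,"tz": 0,"wx": 0,"wy": 0,"wz": 0.1083},
  {"tx": 0,"ty": 0,"tz": 0,"wx": 0,"wy": 0,"wz": 0.1083},
  {"tx": 0,"ty": 0,"tz": 0,"wx": 0,"wy": 0,"wz": 0.1083},
  {"tx": 0,"ty": 0,"tz": 0,"wx": 0,"wy": 0,"wz": 0.1083},
  {"tx": -0.001,"ty": -0.03,"tz": 0,"wx": 0,"wy": 0,"wz": 0},
  {"tx": -0.001,"ty": -0.03,"tz": 0,"wx": 0,"wy": 0,"wz": 0},
  {"tx": -0.001,"ty": -0.03,"tz": 0.016,"wx": 0,"wy": 0,"wz": 0},
  {"tx": -0.001,"ty": -0.03,"tz": 0.016,"wx": 0,"wy": 0,"wz": 0},
  {"tx": -0.001,"ty": -0.03,"tz": 0.016,"wx": 0,"wy": 0,"wz": 0},
  {"tx": -0.001,"ty": -0.03,"tz": 0.016,"wx": 0,"wy": 0,"wz": 0},
  {"tx": -0.001,"ty": -0.03,"tz": 0.016,"wx": 0,"wy": 0,"wz": 0},
  {"tx": -0.001,"ty": -0.03,"tz": 0.016,"wx": 0,"wy": 0,"wz": 0},
  {"tx": -0.001,"ty": -0.03,"tz": 0.016,"wx": 0,"wy": 0,"wz": 0},
  {"tx": -0.002,"ty": -0.025,"tz": 0.018,"wx": 0,"wy": 0,"wz": 0},
  {"tx": 0,"ty": 0,"tz": 0,"wx": 0,"wy": 0,"wz": 0},
])

```text
time_s: 1.87
tcp_pos: [0.375, -0.2679, 0.0973]
ee_rot: [0.96, -0.279, -0.004, -0.003]
contact_force: [-1.1, 1.1, -0.1]
grip_width: 1.003
```

```bash
python3 -c "
from h import *
im,d,p=cam('wrist'); save('w2',im); w=pts(d,p)
for t in ((.048,.05,.006),(.018,.085,.005)):
  try: print(*meas(w,(.376,-.274),*t))
  except Exception as e: print(e)
plan(.376,-.274,.022,-.57)"
```

```text
[ 0.37623367 -0.27540295] (56, 16) -0.5992862132525143 1748
[ 0.37595065 -0.27518646] (126, 82) -0.6014784608828403 14245
tcp [ 0.3753 -0.2707  0.099 ] yaw -0.566 tilt 0.006 q6 1.32 w 1.002 t 1.92 F [-0.2  0.5  0.7]
 wz 0.0040  then tx 0.0023 ty 0.0025 tz 0.0770 (after turn)
```

View pics/w2.png

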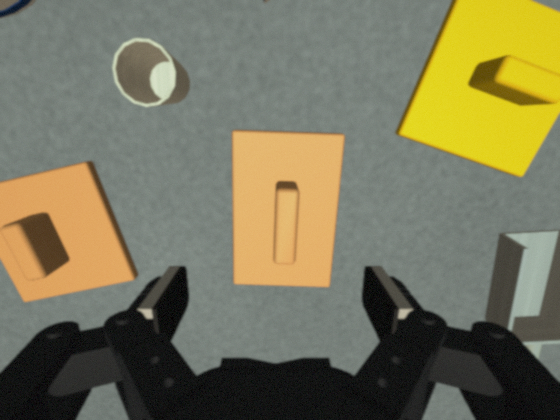

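The wrist view shows the oblong lid centred at (287,208), with its bar between the fingers. The measured plate is 126x82 mm, an exact match. Next I lower and grip.

Request:
carry_out([
  {"tx": 0.0032,"ty": 0.0034,"tz": 0.013,"wx": 0,"wy": 0,"wz": 0.034},
  {"tx": 0,"ty": 0,"tz": 0.016,"wx": 0,"wy": 0,"wz": 0},
  {"tx": 0,"ty": 0,"tz": 0.016,"wx": 0,"wy": 0,"wz": 0},
  {"tx": 0,"ty": 0,"tz": 0.016,"wx": 0,"wy": 0,"wz": 0},
  {"tx": 0,"ty": 0,"tz": 0.01,"wx": 0,"wy": 0,"wz": 0},
  {"tx": 0,"ty": 0,"tz": 0.005,"wx": 0,"wy": 0,"wz": 0},
  {"tx": 0,"ty": 0,"tz": 0,"wx": 0,"wy": 0,"wz": 0},
  {"tx": 0,"ty": 0,"tz": 0,"wx": 0,"wy": 0,"wz": 0},
])

```text
time_s: 2.58
tcp_pos: [0.3774, -0.2796, 0.0258]
ee_rot: [0.955, -0.298, 0.0, 0.0]
contact_force: [0.3, -0.5, 0.2]
grip_width: 1.002
```

Request:
carry_out([
  {"tx": 0,"ty": 0,"tz": 0,"wx": 0,"wy": 0,"wz": 0},
  {"tx": 0,"ty": 0,"tz": 0,"wx": 0,"wy": 0,"wz": 0},
  {"tx": 0,"ty": 0,"tz": 0,"wx": 0,"wy": 0,"wz": 0},
  {"tx": 0,"ty": 0,"tz": 0,"wx": 0,"wy": 0,"wz": 0},
  {"tx": 0,"ty": 0,"tz": 0,"wx": 0,"wy": 0,"wz": 0},
  {"tx": 0,"ty": 0,"tz": 0,"wx": 0,"wy": 0,"wz": 0},
  {"tx": 0,"ty": 0,"tz": 0,"wx": 0,"wy": 0,"wz": 0},
  {"tx": 0,"ty": 0,"tz": 0,"wx": 0,"wy": 0,"wz": 0},
  {"tx": 0,"ty": 0,"tz": 0,"wx": 0,"wy": 0,"wz": 0},
  {"tx": 0,"ty": 0,"tz": 0,"wx": 0,"wy": 0,"wz": 0},
], grip=255, force=60)

```text
time_s: 3.42
tcp_pos: [0.3774, -0.2788, 0.0256]
ee_rot: [0.955, -0.297, 0.0, -0.0]
contact_force: [0.0, 1.6, 4.2]
grip_width: 0.172
```

Request:
carry_out([
  {"tx": 0,"ty": 0,"tz": -0.01,"wx": 0,"wy": 0,"wz": 0},
  {"tx": 0,"ty": 0,"tz": -0.02,"wx": 0,"wy": 0,"wz": 0},
  {"tx": 0,"ty": 0,"tz": -0.03,"wx": 0,"wy": 0,"wz": 0},
  {"tx": 0,"ty": 0,"tz": -0.03,"wx": 0,"wy": 0,"wz": 0},
  {"tx": 0,"ty": 0,"tz": -0.03,"wx": 0,"wy": 0,"wz": 0},
  {"tx": 0,"ty": 0,"tz": -0.02,"wx": 0,"wy": 0,"wz": 0},
  {"tx": 0,"ty": 0,"tz": 0,"wx": 0,"wy": 0,"wz": 0},
  {"tx": 0,"ty": 0,"tz": 0,"wx": 0,"wy": 0,"wz": 0},
])

```text
time_s: 4.08
tcp_pos: [0.3777, -0.2795, 0.1665]
ee_rot: [0.955, -0.297, 0.001, 0.001]
contact_force: [-1.0, -0.3, -1.5]
grip_width: 0.173
```

```bash
python3 -c "
from h import *
plan(.379,.275,.16,.205)"
```

```text
tcp [ 0.3777 -0.2795  0.1665] yaw -0.604 tilt 0.003 q6 1.35 w 0.173 t 4.08 F [-1.  -0.3 -1.5]
 wz -0.8089  then tx 0.1142 ty -0.5426 tz 0.0065 (after turn)
```

Request:
carry_out([
  {"tx": 0,"ty": 0,"tz": 0,"wx": 0,"wy": 0,"wz": -0.1011},
  {"tx": 0,"ty": 0,"tz": 0,"wx": 0,"wy": 0,"wz": -0.1011},
  {"tx": 0,"ty": 0,"tz": 0,"wx": 0,"wy": 0,"wz": -0.1011},
  {"tx": 0,"ty": 0,"tz": 0,"wx": 0,"wy": 0,"wz": -0.1011},
  {"tx": 0,"ty": 0,"tz": 0,"wx": 0,"wy": 0,"wz": -0.1011},
  {"tx": 0,"ty": 0,"tz": 0,"wx": 0,"wy": 0,"wz": -0.1011},
  {"tx": 0,"ty": 0,"tz": 0,"wx": 0,"wy": 0,"wz": -0.1011},
  {"tx": 0,"ty": 0,"tz": 0,"wx": 0,"wy": 0,"wz": -0.1011},
  {"tx": 0.006,"ty": -0.0285,"tz": 0,"wx": 0,"wy": 0,"wz": 0},
  {"tx": 0.006,"ty": -0.0285,"tz": 0,"wx": 0,"wy": 0,"wz": 0},
  {"tx": 0.006,"ty": -0.0285,"tz": 0,"wx": 0,"wy": 0,"wz": 0},
  {"tx": 0.006,"ty": -0.0285,"tz": 0,"wx": 0,"wy": 0,"wz": 0},
  {"tx": 0.006,"ty": -0.0285,"tz": 0,"wx": 0,"wy": 0,"wz": 0},
  {"tx": 0.006,"ty": -0.0285,"tz": 0,"wx": 0,"wy": 0,"wz": 0},
  {"tx": 0.006,"ty": -0.0285,"tz": 0,"wx": 0,"wy": 0,"wz": 0},
  {"tx": 0.006,"ty": -0.0285,"tz": 0,"wx": 0,"wy": 0,"wz": 0},
  {"tx": 0.006,"ty": -0.0285,"tz": 0,"wx": 0,"wy": 0,"wz": 0},
  {"tx": 0.006,"ty": -0.0285,"tz": 0,"wx": 0,"wy": 0,"wz": 0},
  {"tx": 0.006,"ty": -0.0285,"tz": 0,"wx": 0,"wy": 0,"wz": 0},
  {"tx": 0.006,"ty": -0.0285,"tz": 0,"wx": 0,"wy": 0,"wz": 0},
])

```text
time_s: 5.75
tcp_pos: [0.3759, 0.072, 0.163]
ee_rot: [0.995, 0.102, -0.002, -0.0]
contact_force: [0.6, 0.1, -1.5]
grip_width: 0.174
```

Request:
carry_out([
  {"tx": 0.006,"ty": -0.0285,"tz": 0,"wx": 0,"wy": 0,"wz": 0},
  {"tx": 0.006,"ty": -0.0285,"tz": 0,"wx": 0,"wy": 0,"wz": 0},
  {"tx": 0.006,"ty": -0.0285,"tz": 0,"wx": 0,"wy": 0,"wz": 0},
  {"tx": 0.006,"ty": -0.0285,"tz": 0,"wx": 0,"wy": 0,"wz": 0},
  {"tx": 0.006,"ty": -0.0285,"tz": 0,"wx": 0,"wy": 0,"wz": 0},
  {"tx": 0.006,"ty": -0.0285,"tz": 0,"wx": 0,"wy": 0,"wz": 0},
  {"tx": 0.006,"ty": -0.0285,"tz": 0,"wx": 0,"wy": 0,"wz": 0},
  {"tx": 0,"ty": 0,"tz": 0,"wx": 0,"wy": 0,"wz": 0},
  {"tx": 0,"ty": 0,"tz": 0,"wx": 0,"wy": 0,"wz": 0},
  {"tx": 0,"ty": 0,"tz": 0,"wx": 0,"wy": 0,"wz": 0},
])

```text
time_s: 6.58
tcp_pos: [0.3772, 0.2736, 0.1633]
ee_rot: [0.995, 0.103, -0.002, 0.001]
contact_force: [0.2, 0.8, -1.3]
grip_width: 0.172
```

```bash
python3 -c "
from h import *
plan(.379,.275,.1026,.205)
im,d,p=cam('wrist'); save('w3',im); w=pts(d,p)
zt=readout.observe()['tcp_pos'][2]-.0076
for t in ((zt,.1,.006),(.085,.09,.006)):
  try: print(*meas(w,(.379,.275),*t))
  except Exception as e: print(e)
"
```

```text
tcp [0.3772 0.2736 0.1633] yaw 0.206 tilt 0.004 q6 1.81 w 0.172 t 6.58 F [ 0.2  0.8 -1.3]
 wz 0.0005  then tx 0.0021 ty -0.0010 tz 0.0607 (after turn)
[0.39367596 0.27787851] (87, 82) 0.20316357139346605 17308
[0.43255331 0.2876669 ] (72, 7) -1.3685487663031202 888
```

View pics/w3.png

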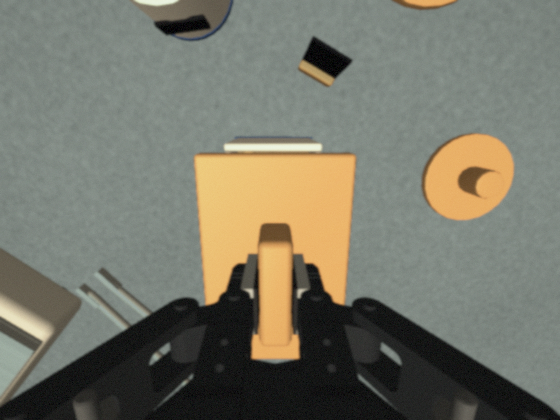

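The wrist view shows the oblong lid held level over the canister, with the far rim just showing at (272,148). From the edges, the correction is +5 mm along tool x and -1.6 mm along tool y.

Request:
carry_out([
  {"tx": 0.005,"ty": -0.0016,"tz": 0.01,"wx": 0,"wy": 0,"wz": 0},
  {"tx": 0,"ty": 0,"tz": 0.014,"wx": 0,"wy": 0,"wz": 0},
  {"tx": 0,"ty": 0,"tz": 0.014,"wx": 0,"wy": 0,"wz": 0},
  {"tx": 0,"ty": 0,"tz": 0.006,"wx": 0,"wy": 0,"wz": 0},
  {"tx": 0,"ty": 0,"tz": 0.004,"wx": 0,"wy": 0,"wz": 0},
  {"tx": 0,"ty": 0,"tz": 0.004,"wx": 0,"wy": 0,"wz": 0},
  {"tx": 0,"ty": 0,"tz": 0.003,"wx": 0,"wy": 0,"wz": 0},
  {"tx": 0,"ty": 0,"tz": 0.002,"wx": 0,"wy": 0,"wz": 0},
  {"tx": 0,"ty": 0,"tz": 0.002,"wx": 0,"wy": 0,"wz": 0},
  {"tx": 0,"ty": 0,"tz": 0.002,"wx": 0,"wy": 0,"wz": 0},
  {"tx": 0,"ty": 0,"tz": 0,"wx": 0,"wy": 0,"wz": 0},
  {"tx": 0,"ty": 0,"tz": 0,"wx": 0,"wy": 0,"wz": 0},
  {"tx": 0,"ty": 0,"tz": 0,"wx": 0,"wy": 0,"wz": 0},
])

```text
time_s: 7.72
tcp_pos: [0.3834, 0.2773, 0.1045]
ee_rot: [0.995, 0.102, 0.0, -0.0]
contact_force: [-0.5, -0.8, -1.3]
grip_width: 0.169
```

Request:
carry_out([
  {"tx": 0,"ty": 0,"tz": 0.001,"wx": 0,"wy": 0,"wz": 0},
  {"tx": 0,"ty": 0,"tz": 0.001,"wx": 0,"wy": 0,"wz": 0},
  {"tx": 0,"ty": 0,"tz": 0.001,"wx": 0,"wy": 0,"wz": 0},
  {"tx": 0,"ty": 0,"tz": 0,"wx": 0,"wy": 0,"wz": 0},
  {"tx": 0,"ty": 0,"tz": 0,"wx": 0,"wy": 0,"wz": 0},
])

```text
time_s: 8.13
tcp_pos: [0.3834, 0.2774, 0.1025]
ee_rot: [0.995, 0.102, 0.0, -0.0]
contact_force: [-2.4, -0.7, 6.4]
grip_width: 0.167
```

Contact shows at 6 N up, so I release and lift.

Request:
carry_out([
  {"tx": 0,"ty": 0,"tz": 0,"wx": 0,"wy": 0,"wz": 0},
  {"tx": 0,"ty": 0,"tz": 0,"wx": 0,"wy": 0,"wz": 0},
  {"tx": 0,"ty": 0,"tz": 0,"wx": 0,"wy": 0,"wz": 0},
  {"tx": 0,"ty": 0,"tz": 0,"wx": 0,"wy": 0,"wz": 0},
  {"tx": 0,"ty": 0,"tz": 0,"wx": 0,"wy": 0,"wz": 0},
  {"tx": 0,"ty": 0,"tz": 0,"wx": 0,"wy": 0,"wz": 0},
  {"tx": 0,"ty": 0,"tz": -0.01,"wx": 0,"wy": 0,"wz": 0},
  {"tx": 0,"ty": 0,"tz": -0.02,"wx": 0,"wy": 0,"wz": 0},
  {"tx": 0,"ty": 0,"tz": -0.03,"wx": 0,"wy": 0,"wz": 0},
  {"tx": 0,"ty": 0,"tz": -0.03,"wx": 0,"wy": 0,"wz": 0},
  {"tx": 0,"ty": 0,"tz": 0,"wx": 0,"wy": 0,"wz": 0},
  {"tx": 0,"ty": 0,"tz": 0,"wx": 0,"wy": 0,"wz": 0},
], grip=80)

```text
time_s: 9.13
tcp_pos: [0.3851, 0.278, 0.1944]
ee_rot: [0.995, 0.102, 0.003, -0.001]
contact_force: [-0.7, -0.2, -0.3]
grip_width: 0.689
```

```bash
python3 -c "
from h import *
im,d,p=cam('wrist'); save('w4',im); w=pts(d,p)
for t in ((.125,.05,.005),(.095,.085,.005)):
  try: print(*meas(w,(.379,.275),*t))
  except Exception as e: print(e)
# nearest next: small lid; view along jaw psi 0.3
plan(.437,.0925,.12,.4)
"
```

```text
[0.38106348 0.27795969] (55, 16) 0.20542306384131653 1428
[0.38097125 0.27791068] (125, 82) 0.20249290420720004 11800
tcp [0.3837 0.2774 0.1924] yaw 0.205 tilt 0.002 q6 1.81 w 0.691 t 9.18 F [-0.1  0.1 -0. ]
 wz -0.1951  then tx -0.0229 ty 0.1910 tz 0.0724 (after turn)
```

Request:
carry_out([
  {"tx": 0.0021,"ty": 0.0274,"tz": 0,"wx": 0,"wy": 0,"wz": 0},
  {"tx": 0.0021,"ty": 0.0274,"tz": 0,"wx": 0,"wy": 0,"wz": 0},
  {"tx": 0.0021,"ty": 0.0274,"tz": 0,"wx": 0,"wy": 0,"wz": 0},
  {"tx": 0.0021,"ty": 0.0274,"tz": 0.018,"wx": 0,"wy": 0,"wz": 0},
  {"tx": 0.0021,"ty": 0.0274,"tz": 0.018,"wx": 0,"wy": 0,"wz": 0},
  {"tx": 0.0021,"ty": 0.0274,"tz": 0.018,"wx": 0,"wy": 0,"wz": 0},
  {"tx": 0.0021,"ty": 0.0274,"tz": 0.018,"wx": 0,"wy": 0,"wz": 0},
  {"tx": 0,"ty": 0,"tz": 0.02,"wx": 0,"wy": 0,"wz": 0},
  {"tx": 0,"ty": 0,"tz": 0,"wx": 0,"wy": 0,"wz": 0},
  {"tx": 0,"ty": 0,"tz": 0,"wx": 0,"wy": 0,"wz": 0},
  {"tx": 0,"ty": 0,"tz": 0,"wx": 0,"wy": 0,"wz": 0},
])

```text
time_s: 10.1
tcp_pos: [0.4362, 0.0928, 0.0993]
ee_rot: [0.995, 0.103, -0.0, -0.0]
contact_force: [0.7, -0.5, 0.5]
grip_width: 0.685
```

```bash
python3 -c "
from h import *
im,d,p=cam('wrist'); save('w5',im); w=pts(d,p)
for t in ((.048,.05,.006),(.018,.085,.005)):
  r=meas(w,(.437,.0925),*t); print(*r)
plan(*r[0],.0225)"
```

```text
[0.43763608 0.09335355] (25, 25) -0.7874898766966237 996
[0.43722375 0.09348981] (85, 85) -0.39838519694215235 7409
tcp [0.4369 0.093  0.0999] yaw 0.206 tilt 0.001 q6 1.38 w 0.691 t 10.15 F [ 0.4 -0.3  0. ]
 wz 0.0000  then tx 0.0004 ty -0.0004 tz 0.0774 (after turn)
```

Request:
carry_out([
  {"tx": 0,"ty": 0,"tz": 0.014,"wx": 0,"wy": 0,"wz": 0},
  {"tx": 0,"ty": 0,"tz": 0.016,"wx": 0,"wy": 0,"wz": 0},
  {"tx": 0,"ty": 0,"tz": 0.016,"wx": 0,"wy": 0,"wz": 0},
  {"tx": 0,"ty": 0,"tz": 0.016,"wx": 0,"wy": 0,"wz": 0},
  {"tx": 0,"ty": 0,"tz": 0.008,"wx": 0,"wy": 0,"wz": 0},
  {"tx": 0,"ty": 0,"tz": 0.005,"wx": 0,"wy": 0,"wz": 0},
  {"tx": 0,"ty": 0,"tz": 0,"wx": 0,"wy": 0,"wz": 0},
  {"tx": 0,"ty": 0,"tz": 0,"wx": 0,"wy": 0,"wz": 0},
  {"tx": 0,"ty": 0,"tz": 0,"wx": 0,"wy": 0,"wz": 0},
])

```text
time_s: 10.9
tcp_pos: [0.4377, 0.0925, 0.0253]
ee_rot: [0.995, 0.102, 0.001, 0.0]
contact_force: [0.5, 0.5, 0.2]
grip_width: 0.686
```

Request:
carry_out([
  {"tx": 0,"ty": 0,"tz": 0,"wx": 0,"wy": 0,"wz": 0},
  {"tx": 0,"ty": 0,"tz": 0,"wx": 0,"wy": 0,"wz": 0},
  {"tx": 0,"ty": 0,"tz": 0,"wx": 0,"wy": 0,"wz": 0},
  {"tx": 0,"ty": 0,"tz": 0,"wx": 0,"wy": 0,"wz": 0},
  {"tx": 0,"ty": 0,"tz": 0,"wx": 0,"wy": 0,"wz": 0},
  {"tx": 0,"ty": 0,"tz": 0,"wx": 0,"wy": 0,"wz": 0},
  {"tx": 0,"ty": 0,"tz": 0,"wx": 0,"wy": 0,"wz": 0},
  {"tx": 0,"ty": 0,"tz": 0,"wx": 0,"wy": 0,"wz": 0},
], grip=255)

```text
time_s: 11.57
tcp_pos: [0.4374, 0.0923, 0.0251]
ee_rot: [0.995, 0.102, 0.001, 0.0]
contact_force: [-1.2, -0.4, 6.1]
grip_width: 0.281
```

Request:
carry_out([
  {"tx": 0,"ty": 0,"tz": -0.01,"wx": 0,"wy": 0,"wz": 0},
  {"tx": 0,"ty": 0,"tz": -0.02,"wx": 0,"wy": 0,"wz": 0},
  {"tx": 0,"ty": 0,"tz": -0.03,"wx": 0,"wy": 0,"wz": 0},
  {"tx": 0,"ty": 0,"tz": -0.03,"wx": 0,"wy": 0,"wz": 0},
  {"tx": 0,"ty": 0,"tz": -0.03,"wx": 0,"wy": 0,"wz": 0},
  {"tx": 0,"ty": 0,"tz": -0.03,"wx": 0,"wy": 0,"wz": 0},
  {"tx": 0,"ty": 0,"tz": 0,"wx": 0,"wy": 0,"wz": 0},
])

```text
time_s: 12.15
tcp_pos: [0.4412, 0.0925, 0.1812]
ee_rot: [0.995, 0.102, 0.007, 0.001]
contact_force: [2.2, 0.3, 0.0]
grip_width: 0.279
```

```bash
python3 -c "
from h import *
plan(.5396,.3817,.165)"
```

```text
tcp [0.4412 0.0925 0.1812] yaw 0.205 tilt 0.013 q6 1.38 w 0.279 t 12.15 F [2.2 0.3 0. ]
 wz 0.0000  then tx 0.1552 ty -0.2631 tz 0.0162 (after turn)
```

Request:
carry_out([
  {"tx": 0.0144,"ty": -0.0239,"tz": 0,"wx": 0,"wy": 0,"wz": 0},
  {"tx": 0.0144,"ty": -0.0239,"tz": 0,"wx": 0,"wy": 0,"wz": 0},
  {"tx": 0.0144,"ty": -0.0239,"tz": 0,"wx": 0,"wy": 0,"wz": 0},
  {"tx": 0.0144,"ty": -0.0239,"tz": 0,"wx": 0,"wy": 0,"wz": 0},
  {"tx": 0.0144,"ty": -0.0239,"tz": 0,"wx": 0,"wy": 0,"wz": 0},
  {"tx": 0.0144,"ty": -0.0239,"tz": 0,"wx": 0,"wy": 0,"wz": 0},
  {"tx": 0.0144,"ty": -0.0239,"tz": 0,"wx": 0,"wy": 0,"wz": 0},
  {"tx": 0.0144,"ty": -0.0239,"tz": 0,"wx": 0,"wy": 0,"wz": 0},
  {"tx": 0.0144,"ty": -0.0239,"tz": 0,"wx": 0,"wy": 0,"wz": 0},
  {"tx": 0.0144,"ty": -0.0239,"tz": 0,"wx": 0,"wy": 0,"wz": 0},
  {"tx": 0.0144,"ty": -0.0239,"tz": 0,"wx": 0,"wy": 0,"wz": 0},
  {"tx": 0,"ty": 0,"tz": 0.012,"wx": 0,"wy": 0,"wz": 0},
  {"tx": 0,"ty": 0,"tz": 0,"wx": 0,"wy": 0,"wz": 0},
  {"tx": 0,"ty": 0,"tz": 0,"wx": 0,"wy": 0,"wz": 0},
])

```text
time_s: 13.32
tcp_pos: [0.5366, 0.3808, 0.16]
ee_rot: [0.995, 0.102, -0.002, 0.001]
contact_force: [-0.6, 0.6, -0.5]
grip_width: 0.284
```

```bash
python3 -c "
from h import *
plan(.5396,.3817,.1071)
im,d,p=cam('wrist'); save('w6',im); w=pts(d,p)
zt=readout.observe()['tcp_pos'][2]-.0071
from scipy.optimize import least_squares
for nm,z,R in (('lid',zt,.043),('can',.09,.038)):
  q=w[(abs(w[...,2]-z)<.006)&(np.hypot(w[...,0]-.54,w[...,1]-.382)<.08)][:,:2]
  h=cv2.convexHull((q*1000).astype(np.float32))[:,0]/1000
  print(nm,len(q),q.min(0),q.max(0))
  # far arc: farthest along tool x, lateral mid
  a=.205; ex=np.array([np.cos(a),np.sin(a)]); ey=np.array([np.sin(a),-np.cos(a)])
  if len(q): print('  far',(q@ex).max()-np.array([.5396,.3817])@ex,'lat',(q@ey).min()-np.array([.5396,.3817])@ey,(q@ey).max()-np.array([.5396,.3817])@ey)
"
```

```text
tcp [0.5366 0.3808 0.16  ] yaw 0.205 tilt 0.005 q6 1.85 w 0.284 t 13.32 F [-0.6  0.6 -0.5]
 wz 0.0000  then tx 0.0031 ty -0.0002 tz 0.0529 (after turn)
lid 10336 [0.49353255 0.33930812] [0.57960646 0.42429736]
  far 0.039817912033302205 lat -0.04337000784088202 0.042068312416723846
can 723 [0.54817864 0.3547466 ] [0.57823181 0.41995115]
  far 0.038868285019272864 lat -0.035590929256148096 0.03136384980597143
```

View pics/w6.png

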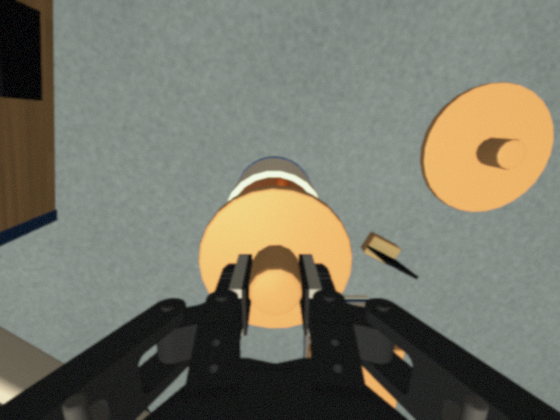

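The small lid is held level at (275,255) over the small canister, whose rim shows at (272,185). The correction is +4 mm in x and -1.3 mm in y.

Request:
carry_out([
  {"tx": 0.0041,"ty": -0.0013,"tz": 0.01,"wx": 0,"wy": 0,"wz": 0},
  {"tx": 0,"ty": 0,"tz": 0.012,"wx": 0,"wy": 0,"wz": 0},
  {"tx": 0,"ty": 0,"tz": 0.01,"wx": 0,"wy": 0,"wz": 0},
  {"tx": 0,"ty": 0,"tz": 0.006,"wx": 0,"wy": 0,"wz": 0},
  {"tx": 0,"ty": 0,"tz": 0.004,"wx": 0,"wy": 0,"wz": 0},
  {"tx": 0,"ty": 0,"tz": 0.004,"wx": 0,"wy": 0,"wz": 0},
  {"tx": 0,"ty": 0,"tz": 0.003,"wx": 0,"wy": 0,"wz": 0},
  {"tx": 0,"ty": 0,"tz": 0.002,"wx": 0,"wy": 0,"wz": 0},
  {"tx": 0,"ty": 0,"tz": 0.001,"wx": 0,"wy": 0,"wz": 0},
  {"tx": 0,"ty": 0,"tz": 0.001,"wx": 0,"wy": 0,"wz": 0},
  {"tx": 0,"ty": 0,"tz": 0,"wx": 0,"wy": 0,"wz": 0},
  {"tx": 0,"ty": 0,"tz": 0,"wx": 0,"wy": 0,"wz": 0},
  {"tx": 0,"ty": 0,"tz": 0,"wx": 0,"wy": 0,"wz": 0},
])

```text
time_s: 14.45
tcp_pos: [0.5421, 0.3842, 0.1096]
ee_rot: [0.995, 0.102, 0.0, -0.0]
contact_force: [-0.1, -0.6, -0.3]
grip_width: 0.28
```

Request:
carry_out([
  {"tx": -0.002,"ty": 0.0005,"tz": 0.0005,"wx": 0,"wy": 0,"wz": 0},
  {"tx": 0,"ty": 0,"tz": 0.001,"wx": 0,"wy": 0,"wz": 0},
  {"tx": 0,"ty": 0,"tz": 0.001,"wx": 0,"wy": 0,"wz": 0},
  {"tx": 0,"ty": 0,"tz": 0.001,"wx": 0,"wy": 0,"wz": 0},
  {"tx": 0,"ty": 0,"tz": 0,"wx": 0,"wy": 0,"wz": 0},
  {"tx": 0,"ty": 0,"tz": 0,"wx": 0,"wy": 0,"wz": 0},
])

```text
time_s: 14.95
tcp_pos: [0.5402, 0.3832, 0.1072]
ee_rot: [0.995, 0.102, 0.0, 0.0]
contact_force: [-1.2, -0.5, 4.6]
grip_width: 0.281
```

Request:
carry_out([
  {"tx": 0,"ty": 0,"tz": 0,"wx": 0,"wy": 0,"wz": 0},
  {"tx": 0,"ty": 0,"tz": 0,"wx": 0,"wy": 0,"wz": 0},
  {"tx": 0,"ty": 0,"tz": 0,"wx": 0,"wy": 0,"wz": 0},
  {"tx": 0,"ty": 0,"tz": 0,"wx": 0,"wy": 0,"wz": 0},
  {"tx": 0,"ty": 0,"tz": 0,"wx": 0,"wy": 0,"wz": 0},
  {"tx": 0,"ty": 0,"tz": 0,"wx": 0,"wy": 0,"wz": 0},
  {"tx": 0,"ty": 0,"tz": -0.01,"wx": 0,"wy": 0,"wz": 0},
  {"tx": 0,"ty": 0,"tz": -0.02,"wx": 0,"wy": 0,"wz": 0},
  {"tx": 0,"ty": 0,"tz": -0.03,"wx": 0,"wy": 0,"wz": 0},
  {"tx": 0,"ty": 0,"tz": -0.03,"wx": 0,"wy": 0,"wz": 0},
  {"tx": 0,"ty": 0,"tz": 0,"wx": 0,"wy": 0,"wz": 0},
  {"tx": 0,"ty": 0,"tz": 0,"wx": 0,"wy": 0,"wz": 0},
], grip=80)

```text
time_s: 15.95
tcp_pos: [0.5422, 0.3843, 0.2002]
ee_rot: [0.995, 0.102, 0.004, -0.001]
contact_force: [-0.4, -0.4, 0.6]
grip_width: 0.689
```

```bash
python3 -c "
from h import *
im,d,p=cam('wrist'); save('w7',im); w=pts(d,p)
for t in ((.130,.05,.005),(.100,.085,.005)):
  try: print(*meas(w,(.54,.383),*t))
  except Exception as e: print(e)
plan(.6248,.194,.1)
"
```

```text
[0.54065552 0.38465112] (25, 25) -0.8106896716377128 829
[0.54070776 0.38418536] (85, 85) 1.113133558203379 6402
tcp [0.5408 0.3835 0.1976] yaw 0.205 tilt 0.003 q6 1.85 w 0.692 t 16.0 F [-0.4  0.2 -0.3]
 wz 0.0000  then tx 0.0437 ty 0.2027 tz 0.0976 (after turn)
```

Request:
carry_out([
  {"tx": 0.0055,"ty": 0.0253,"tz": 0,"wx": 0,"wy": 0,"wz": 0},
  {"tx": 0.0055,"ty": 0.0253,"tz": 0,"wx": 0,"wy": 0,"wz": 0},
  {"tx": 0.0055,"ty": 0.0253,"tz": 0,"wx": 0,"wy": 0,"wz": 0},
  {"tx": 0.0055,"ty": 0.0253,"tz": 0,"wx": 0,"wy": 0,"wz": 0},
  {"tx": 0.0055,"ty": 0.0253,"tz": 0.018,"wx": 0,"wy": 0,"wz": 0},
  {"tx": 0.0055,"ty": 0.0253,"tz": 0.018,"wx": 0,"wy": 0,"wz": 0},
  {"tx": 0.0055,"ty": 0.0253,"tz": 0.018,"wx": 0,"wy": 0,"wz": 0},
  {"tx": 0.0052,"ty": 0.0253,"tz": 0.018,"wx": 0,"wy": 0,"wz": 0},
  {"tx": 0,"ty": 0,"tz": 0.018,"wx": 0,"wy": 0,"wz": 0},
  {"tx": 0,"ty": 0,"tz": 0.007,"wx": 0,"wy": 0,"wz": 0},
  {"tx": 0,"ty": 0,"tz": 0,"wx": 0,"wy": 0,"wz": 0},
  {"tx": 0,"ty": 0,"tz": 0,"wx": 0,"wy": 0,"wz": 0},
  {"tx": 0,"ty": 0,"tz": 0,"wx": 0,"wy": 0,"wz": 0},
])

```text
time_s: 17.08
tcp_pos: [0.6244, 0.1949, 0.0997]
ee_rot: [0.995, 0.103, 0.001, -0.0]
contact_force: [-0.1, 0.6, 0.2]
grip_width: 0.69
```

```bash
python3 -c "
from h import *
im,d,p=cam('wrist'); save('w8',im); w=pts(d,p)
for t in ((.048,.05,.006),(.018,.085,.005)):
  r=meas(w,(.6248,.194),*t); print(*r)
plan(*r[0],.0225)"
```

```text
[0.62547357 0.19559177] (25, 25) 1.0947083450436113 991
[0.62505902 0.19598874] (119, 119) -0.14993676831978814 15605
tcp [0.6247 0.1951 0.1003] yaw 0.206 tilt 0.002 q6 1.53 w 0.688 t 17.13 F [0.2 0.5 0.2]
 wz 0.0000  then tx 0.0005 ty -0.0008 tz 0.0778 (after turn)
```

Request:
carry_out([
  {"tx": 0,"ty": -0.0008,"tz": 0.014,"wx": 0,"wy": 0,"wz": 0},
  {"tx": 0,"ty": 0,"tz": 0.016,"wx": 0,"wy": 0,"wz": 0},
  {"tx": 0,"ty": 0,"tz": 0.016,"wx": 0,"wy": 0,"wz": 0},
  {"tx": 0,"ty": 0,"tz": 0.016,"wx": 0,"wy": 0,"wz": 0},
  {"tx": 0,"ty": 0,"tz": 0.008,"wx": 0,"wy": 0,"wz": 0},
  {"tx": 0,"ty": 0,"tz": 0.005,"wx": 0,"wy": 0,"wz": 0},
  {"tx": 0,"ty": 0,"tz": 0,"wx": 0,"wy": 0,"wz": 0},
  {"tx": 0,"ty": 0,"tz": 0,"wx": 0,"wy": 0,"wz": 0},
  {"tx": 0,"ty": 0,"tz": 0,"wx": 0,"wy": 0,"wz": 0},
])

```text
time_s: 17.88
tcp_pos: [0.625, 0.195, 0.025]
ee_rot: [0.995, 0.102, 0.001, -0.0]
contact_force: [1.0, 0.3, 0.4]
grip_width: 0.686
```

Request:
carry_out([
  {"tx": 0,"ty": 0,"tz": 0,"wx": 0,"wy": 0,"wz": 0},
  {"tx": 0,"ty": 0,"tz": 0,"wx": 0,"wy": 0,"wz": 0},
  {"tx": 0,"ty": 0,"tz": 0,"wx": 0,"wy": 0,"wz": 0},
  {"tx": 0,"ty": 0,"tz": 0,"wx": 0,"wy": 0,"wz": 0},
  {"tx": 0,"ty": 0,"tz": 0,"wx": 0,"wy": 0,"wz": 0},
  {"tx": 0,"ty": 0,"tz": 0,"wx": 0,"wy": 0,"wz": 0},
  {"tx": 0,"ty": 0,"tz": 0,"wx": 0,"wy": 0,"wz": 0},
  {"tx": 0,"ty": 0,"tz": 0,"wx": 0,"wy": 0,"wz": 0},
], grip=255)

```text
time_s: 18.55
tcp_pos: [0.6248, 0.1948, 0.0249]
ee_rot: [0.995, 0.102, 0.001, -0.0]
contact_force: [-1.4, -0.3, 5.7]
grip_width: 0.283
```

Request:
carry_out([
  {"tx": 0,"ty": 0,"tz": -0.01,"wx": 0,"wy": 0,"wz": 0},
  {"tx": 0,"ty": 0,"tz": -0.02,"wx": 0,"wy": 0,"wz": 0},
  {"tx": 0,"ty": 0,"tz": -0.03,"wx": 0,"wy": 0,"wz": 0},
  {"tx": 0,"ty": 0,"tz": -0.03,"wx": 0,"wy": 0,"wz": 0},
  {"tx": 0,"ty": 0,"tz": -0.03,"wx": 0,"wy": 0,"wz": 0},
  {"tx": 0,"ty": 0,"tz": -0.03,"wx": 0,"wy": 0,"wz": 0},
  {"tx": 0,"ty": 0,"tz": -0.015,"wx": 0,"wy": 0,"wz": 0},
  {"tx": 0,"ty": 0,"tz": 0,"wx": 0,"wy": 0,"wz": 0},
  {"tx": 0,"ty": 0,"tz": 0,"wx": 0,"wy": 0,"wz": 0},
])

```text
time_s: 19.3
tcp_pos: [0.6241, 0.1948, 0.1895]
ee_rot: [0.995, 0.102, 0.001, -0.0]
contact_force: [0.1, 0.5, -1.1]
grip_width: 0.281
```

```bash
python3 -c "
from h import *
plan(.6455,-.2085,.18)"
```

```text
tcp [0.6241 0.1948 0.1895] yaw 0.205 tilt 0.001 q6 1.54 w 0.281 t 19.3 F [ 0.1  0.5 -1.1]
 wz 0.0000  then tx -0.0611 ty 0.3992 tz 0.0095 (after turn)
```

Request:
carry_out([
  {"tx": -0.0041,"ty": 0.0266,"tz": 0,"wx": 0,"wy": 0,"wz": 0},
  {"tx": -0.0041,"ty": 0.0266,"tz": 0,"wx": 0,"wy": 0,"wz": 0},
  {"tx": -0.0041,"ty": 0.0266,"tz": 0,"wx": 0,"wy": 0,"wz": 0},
  {"tx": -0.0041,"ty": 0.0266,"tz": 0,"wx": 0,"wy": 0,"wz": 0},
  {"tx": -0.0041,"ty": 0.0266,"tz": 0,"wx": 0,"wy": 0,"wz": 0},
  {"tx": -0.0041,"ty": 0.0266,"tz": 0,"wx": 0,"wy": 0,"wz": 0},
  {"tx": -0.0041,"ty": 0.0266,"tz": 0,"wx": 0,"wy": 0,"wz": 0},
  {"tx": -0.0041,"ty": 0.0266,"tz": 0,"wx": 0,"wy": 0,"wz": 0},
  {"tx": -0.0041,"ty": 0.0266,"tz": 0,"wx": 0,"wy": 0,"wz": 0},
  {"tx": -0.0041,"ty": 0.0266,"tz": 0,"wx": 0,"wy": 0,"wz": 0},
  {"tx": -0.0041,"ty": 0.0266,"tz": 0,"wx": 0,"wy": 0,"wz": 0},
  {"tx": -0.0041,"ty": 0.0266,"tz": 0,"wx": 0,"wy": 0,"wz": 0},
  {"tx": -0.0041,"ty": 0.0266,"tz": 0,"wx": 0,"wy": 0,"wz": 0},
  {"tx": -0.0041,"ty": 0.0266,"tz": 0,"wx": 0,"wy": 0,"wz": 0},
  {"tx": -0.004,"ty": 0.0266,"tz": 0,"wx": 0,"wy": 0,"wz": 0},
  {"tx": 0,"ty": 0,"tz": 0,"wx": 0,"wy": 0,"wz": 0},
  {"tx": 0,"ty": 0,"tz": 0,"wx": 0,"wy": 0,"wz": 0},
  {"tx": 0,"ty": 0,"tz": 0,"wx": 0,"wy": 0,"wz": 0},
  {"tx": 0,"ty": 0,"tz": 0,"wx": 0,"wy": 0,"wz": 0},
])

```text
time_s: 20.88
tcp_pos: [0.6442, -0.2069, 0.187]
ee_rot: [0.995, 0.103, -0.001, -0.001]
contact_force: [-0.1, 0.7, -0.3]
grip_width: 0.283
```

```bash
cat >> h.py <<'E'
def edges(w,c,z,a,r=.1,tol=.006):
    """extents relative to c of layer z along tool x (far), and tool y (lo,hi)"""
    q=w[(abs(w[...,2]-z)<tol)&(np.hypot(w[...,0]-c[0],w[...,1]-c[1])<r)][:,:2]-np.array(c)
    ex=np.array([np.cos(a),np.sin(a)]); ey=np.array([np.sin(a),-np.cos(a)])
    return len(q),(q@ex).max().round(4),(q@ey).min().round(4),(q@ey).max().round(4)
E
python3 -c "
from h import *
plan(.6455,-.2085,.1269)
im,d,p=cam('wrist'); save('w9',im); w=pts(d,p)
zt=readout.observe()['tcp_pos'][2]-.0069
print('lid R60',edges(w,(.6455,-.2085),zt,.205)); print('can R55',edges(w,(.6455,-.2085),.11,.205))
"
```

```text
tcp [ 0.6442 -0.2069  0.187 ] yaw 0.206 tilt 0.003 q6 0.93 w 0.283 t 20.88 F [-0.1  0.7 -0.3]
 wz 0.0000  then tx 0.0010 ty 0.0019 tz 0.0601 (after turn)
lid R60 (23843, np.float64(0.0595), np.float64(-0.0621), np.float64(0.0566))
can R55 (177, np.float64(0.0553), np.float64(-0.0241), np.float64(0.0267))
```

View pics/w9.png

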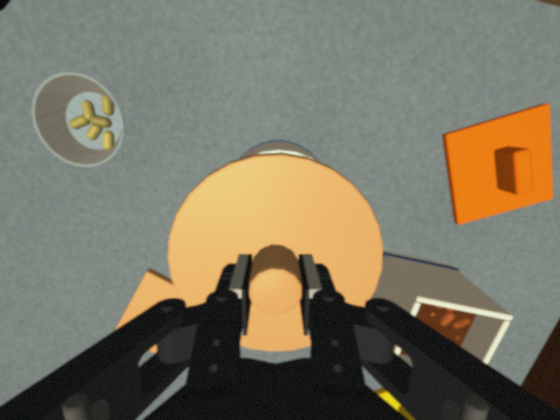

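The large lid is held level at (275,250), with the rim of the large canister peeking out at (280,150). The correction is +1 mm in x and +3 mm in y.

Request:
carry_out([
  {"tx": 0.001,"ty": 0.003,"tz": 0.01,"wx": 0,"wy": 0,"wz": 0},
  {"tx": 0,"ty": 0,"tz": 0.014,"wx": 0,"wy": 0,"wz": 0},
  {"tx": 0,"ty": 0,"tz": 0.012,"wx": 0,"wy": 0,"wz": 0},
  {"tx": 0,"ty": 0,"tz": 0.008,"wx": 0,"wy": 0,"wz": 0},
  {"tx": 0,"ty": 0,"tz": 0.004,"wx": 0,"wy": 0,"wz": 0},
  {"tx": 0,"ty": 0,"tz": 0.004,"wx": 0,"wy": 0,"wz": 0},
  {"tx": 0,"ty": 0,"tz": 0.003,"wx": 0,"wy": 0,"wz": 0},
  {"tx": 0,"ty": 0,"tz": 0.002,"wx": 0,"wy": 0,"wz": 0},
  {"tx": 0,"ty": 0,"tz": 0.001,"wx": 0,"wy": 0,"wz": 0},
  {"tx": 0,"ty": 0,"tz": 0.001,"wx": 0,"wy": 0,"wz": 0},
  {"tx": 0,"ty": 0,"tz": 0,"wx": 0,"wy": 0,"wz": 0},
  {"tx": 0,"ty": 0,"tz": 0,"wx": 0,"wy": 0,"wz": 0},
  {"tx": 0,"ty": 0,"tz": 0,"wx": 0,"wy": 0,"wz": 0},
])

```text
time_s: 22.02
tcp_pos: [0.6468, -0.2113, 0.1302]
ee_rot: [0.995, 0.102, 0.0, 0.0]
contact_force: [0.0, 0.3, -1.5]
grip_width: 0.283
```

Request:
carry_out([
  {"tx": -0.0005,"ty": -0.001,"tz": 0.001,"wx": 0,"wy": 0,"wz": 0},
  {"tx": 0,"ty": 0,"tz": 0.001,"wx": 0,"wy": 0,"wz": 0},
  {"tx": 0,"ty": 0,"tz": 0.001,"wx": 0,"wy": 0,"wz": 0},
  {"tx": 0,"ty": 0,"tz": 0.001,"wx": 0,"wy": 0,"wz": 0},
  {"tx": 0,"ty": 0,"tz": 0,"wx": 0,"wy": 0,"wz": 0},
  {"tx": 0,"ty": 0,"tz": 0,"wx": 0,"wy": 0,"wz": 0},
])

```text
time_s: 22.52
tcp_pos: [0.6459, -0.2103, 0.1269]
ee_rot: [0.995, 0.102, 0.0, 0.0]
contact_force: [-3.1, 2.1, 5.0]
grip_width: 0.281
```

Request:
carry_out([
  {"tx": 0,"ty": 0,"tz": 0,"wx": 0,"wy": 0,"wz": 0},
  {"tx": 0,"ty": 0,"tz": 0,"wx": 0,"wy": 0,"wz": 0},
  {"tx": 0,"ty": 0,"tz": 0,"wx": 0,"wy": 0,"wz": 0},
  {"tx": 0,"ty": 0,"tz": 0,"wx": 0,"wy": 0,"wz": 0},
  {"tx": 0,"ty": 0,"tz": 0,"wx": 0,"wy": 0,"wz": 0},
  {"tx": 0,"ty": 0,"tz": 0,"wx": 0,"wy": 0,"wz": 0},
  {"tx": 0,"ty": 0,"tz": -0.01,"wx": 0,"wy": 0,"wz": 0},
  {"tx": 0,"ty": 0,"tz": -0.02,"wx": 0,"wy": 0,"wz": 0},
  {"tx": 0,"ty": 0,"tz": -0.03,"wx": 0,"wy": 0,"wz": 0},
  {"tx": 0,"ty": 0,"tz": -0.03,"wx": 0,"wy": 0,"wz": 0},
  {"tx": 0,"ty": 0,"tz": 0,"wx": 0,"wy": 0,"wz": 0},
  {"tx": 0,"ty": 0,"tz": 0,"wx": 0,"wy": 0,"wz": 0},
], grip=80)

```text
time_s: 23.52
tcp_pos: [0.6479, -0.2112, 0.2204]
ee_rot: [0.995, 0.102, 0.003, 0.002]
contact_force: [-0.4, 0.3, -0.1]
grip_width: 0.685
```

```bash
python3 -c "
from h import *
im,d,p=cam('wrist'); save('w10',im); w=pts(d,p)
for t in ((.150,.05,.005),(.120,.085,.005)):
  try: print(*meas(w,(.646,-.21),*t))
  except Exception as e: print(e)
plan(.459,-.1085,.1,-.335)
"
```

```text
[ 0.64655414 -0.20898358] (25, 25) 0.17112790729819852 831
[ 0.6464848  -0.20898912] (119, 118) 0.26194887436008696 13514
tcp [ 0.6466 -0.2106  0.2177] yaw 0.205 tilt 0.003 q6 0.92 w 0.687 t 23.57 F [ 0.   0.6 -0.1]
 wz 0.5399  then tx -0.2107 ty -0.0348 tz 0.1177 (after turn)
```

Request:
carry_out([
  {"tx": 0,"ty": 0,"tz": 0,"wx": 0,"wy": 0,"wz": 0.108},
  {"tx": 0,"ty": 0,"tz": 0,"wx": 0,"wy": 0,"wz": 0.108},
  {"tx": 0,"ty": 0,"tz": 0,"wx": 0,"wy": 0,"wz": 0.108},
  {"tx": 0,"ty": 0,"tz": 0,"wx": 0,"wy": 0,"wz": 0.108},
  {"tx": 0,"ty": 0,"tz": 0,"wx": 0,"wy": 0,"wz": 0.108},
  {"tx": -0.0263,"ty": -0.0043,"tz": 0,"wx": 0,"wy": 0,"wz": 0},
  {"tx": -0.0263,"ty": -0.0043,"tz": 0,"wx": 0,"wy": 0,"wz": 0},
  {"tx": -0.0263,"ty": -0.0043,"tz": 0,"wx": 0,"wy": 0,"wz": 0},
  {"tx": -0.0263,"ty": -0.0043,"tz": 0,"wx": 0,"wy": 0,"wz": 0},
  {"tx": -0.0263,"ty": -0.0043,"tz": 0.02,"wx": 0,"wy": 0,"wz": 0},
  {"tx": -0.0263,"ty": -0.0043,"tz": 0.02,"wx": 0,"wy": 0,"wz": 0},
  {"tx": -0.0263,"ty": -0.0043,"tz": 0.02,"wx": 0,"wy": 0,"wz": 0},
  {"tx": -0.0263,"ty": -0.0043,"tz": 0.02,"wx": 0,"wy": 0,"wz": 0},
  {"tx": 0,"ty": 0,"tz": 0.02,"wx": 0,"wy": 0,"wz": 0},
  {"tx": 0,"ty": 0,"tz": 0.0175,"wx": 0,"wy": 0,"wz": 0},
  {"tx": 0,"ty": 0,"tz": 0,"wx": 0,"wy": 0,"wz": 0},
  {"tx": 0,"ty": 0,"tz": 0,"wx": 0,"wy": 0,"wz": 0},
  {"tx": 0,"ty": 0,"tz": 0,"wx": 0,"wy": 0,"wz": 0},
])

```text
time_s: 25.07
tcp_pos: [0.4589, -0.1088, 0.0986]
ee_rot: [0.986, -0.167, 0.0, 0.0]
contact_force: [0.4, 0.3, 0.4]
grip_width: 0.685
```

```bash
python3 -c "
from h import *
im,d,p=cam('wrist'); save('w11',im); w=pts(d,p)
for t in ((.018,.085,.005),(.048,.05,.006)):
  r=meas(w,(.459,-.1085),*t); print(*r)
plan(*r[0],.0225,r[2])"
```

```text
[ 0.45973999 -0.10761816] (102, 102) 1.2195854332960263 14097
[ 0.46029224 -0.10796926] (43, 16) -0.34666620909865004 1346
tcp [ 0.4595 -0.1091  0.0992] yaw -0.335 tilt 0.002 q6 1.49 w 0.687 t 25.12 F [ 0.7 -1.1  1. ]
 wz 0.0115  then tx 0.0004 ty -0.0013 tz 0.0767 (after turn)
```

View pics/w11.png

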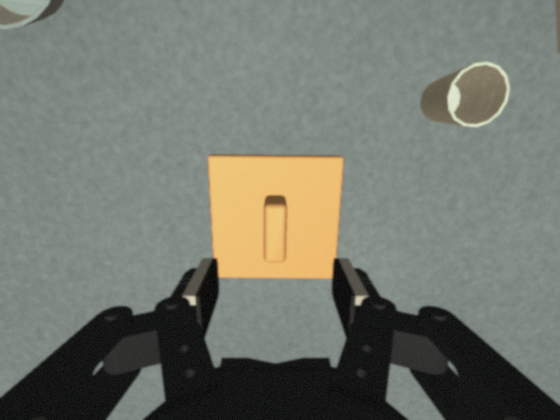

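The square wooden lid is at (277,215), with its bar (275,230) lined up between the fingers. It is 102x102 mm. Next I lower and grip.

Request:
carry_out([
  {"tx": 0,"ty": -0.0013,"tz": 0.014,"wx": 0,"wy": 0,"wz": 0.015},
  {"tx": 0,"ty": 0,"tz": 0.016,"wx": 0,"wy": 0,"wz": 0},
  {"tx": 0,"ty": 0,"tz": 0.016,"wx": 0,"wy": 0,"wz": 0},
  {"tx": 0,"ty": 0,"tz": 0.016,"wx": 0,"wy": 0,"wz": 0},
  {"tx": 0,"ty": 0,"tz": 0.008,"wx": 0,"wy": 0,"wz": 0},
  {"tx": 0,"ty": 0,"tz": 0.004,"wx": 0,"wy": 0,"wz": 0},
  {"tx": 0,"ty": 0,"tz": 0,"wx": 0,"wy": 0,"wz": 0},
  {"tx": 0,"ty": 0,"tz": 0,"wx": 0,"wy": 0,"wz": 0},
  {"tx": 0,"ty": 0,"tz": 0,"wx": 0,"wy": 0,"wz": 0},
])

```text
time_s: 25.87
tcp_pos: [0.4601, -0.1079, 0.0254]
ee_rot: [0.985, -0.174, 0.001, 0.0]
contact_force: [0.3, 0.5, 0.5]
grip_width: 0.686
```

Request:
carry_out([
  {"tx": 0,"ty": 0,"tz": 0,"wx": 0,"wy": 0,"wz": 0},
  {"tx": 0,"ty": 0,"tz": 0,"wx": 0,"wy": 0,"wz": 0},
  {"tx": 0,"ty": 0,"tz": 0,"wx": 0,"wy": 0,"wz": 0},
  {"tx": 0,"ty": 0,"tz": 0,"wx": 0,"wy": 0,"wz": 0},
  {"tx": 0,"ty": 0,"tz": 0,"wx": 0,"wy": 0,"wz": 0},
  {"tx": 0,"ty": 0,"tz": 0,"wx": 0,"wy": 0,"wz": 0},
  {"tx": 0,"ty": 0,"tz": 0,"wx": 0,"wy": 0,"wz": 0},
  {"tx": 0,"ty": 0,"tz": 0,"wx": 0,"wy": 0,"wz": 0},
  {"tx": 0,"ty": 0,"tz": 0,"wx": 0,"wy": 0,"wz": 0},
], grip=255)

```text
time_s: 26.62
tcp_pos: [0.4596, -0.1077, 0.0249]
ee_rot: [0.985, -0.174, 0.001, 0.0]
contact_force: [-0.5, -0.0, 5.9]
grip_width: 0.173
```

Request:
carry_out([
  {"tx": 0,"ty": 0,"tz": -0.01,"wx": 0,"wy": 0,"wz": 0},
  {"tx": 0,"ty": 0,"tz": -0.02,"wx": 0,"wy": 0,"wz": 0},
  {"tx": 0,"ty": 0,"tz": -0.03,"wx": 0,"wy": 0,"wz": 0},
  {"tx": 0,"ty": 0,"tz": -0.03,"wx": 0,"wy": 0,"wz": 0},
  {"tx": 0,"ty": 0,"tz": -0.03,"wx": 0,"wy": 0,"wz": 0},
  {"tx": 0,"ty": 0,"tz": -0.03,"wx": 0,"wy": 0,"wz": 0},
  {"tx": 0,"ty": 0,"tz": 0,"wx": 0,"wy": 0,"wz": 0},
  {"tx": 0,"ty": 0,"tz": 0,"wx": 0,"wy": 0,"wz": 0},
  {"tx": 0,"ty": 0,"tz": 0,"wx": 0,"wy": 0,"wz": 0},
])

```text
time_s: 27.37
tcp_pos: [0.4579, -0.1069, 0.1735]
ee_rot: [0.985, -0.174, -0.001, -0.0]
contact_force: [-0.1, 0.0, -1.1]
grip_width: 0.17
```

```bash
python3 -c "
from h import *
plan(.553,-.3885,.17,-.01)"
```

```text
tcp [ 0.4579 -0.1069  0.1735] yaw -0.35 tilt 0.002 q6 1.51 w 0.17 t 27.37 F [-0.1  0.  -1.1]
 wz -0.3400  then tx 0.0979 ty 0.2806 tz 0.0035 (after turn)
```

Request:
carry_out([
  {"tx": 0,"ty": 0,"tz": 0,"wx": 0,"wy": 0,"wz": -0.085},
  {"tx": 0,"ty": 0,"tz": 0,"wx": 0,"wy": 0,"wz": -0.085},
  {"tx": 0,"ty": 0,"tz": 0,"wx": 0,"wy": 0,"wz": -0.085},
  {"tx": 0,"ty": 0,"tz": 0,"wx": 0,"wy": 0,"wz": -0.085},
  {"tx": 0.0098,"ty": 0.0281,"tz": 0,"wx": 0,"wy": 0,"wz": 0},
  {"tx": 0.0098,"ty": 0.0281,"tz": 0,"wx": 0,"wy": 0,"wz": 0},
  {"tx": 0.0098,"ty": 0.0281,"tz": 0,"wx": 0,"wy": 0,"wz": 0},
  {"tx": 0.0098,"ty": 0.0281,"tz": 0,"wx": 0,"wy": 0,"wz": 0},
  {"tx": 0.0098,"ty": 0.0281,"tz": 0,"wx": 0,"wy": 0,"wz": 0},
  {"tx": 0.0098,"ty": 0.0281,"tz": 0,"wx": 0,"wy": 0,"wz": 0},
  {"tx": 0.0098,"ty": 0.0281,"tz": 0,"wx": 0,"wy": 0,"wz": 0},
  {"tx": 0.0098,"ty": 0.0281,"tz": 0,"wx": 0,"wy": 0,"wz": 0},
  {"tx": 0.0098,"ty": 0.0281,"tz": 0,"wx": 0,"wy": 0,"wz": 0},
  {"tx": 0.0098,"ty": 0.0281,"tz": 0,"wx": 0,"wy": 0,"wz": 0},
  {"tx": 0,"ty": 0,"tz": 0,"wx": 0,"wy": 0,"wz": 0},
  {"tx": 0,"ty": 0,"tz": 0,"wx": 0,"wy": 0,"wz": 0},
  {"tx": 0,"ty": 0,"tz": 0,"wx": 0,"wy": 0,"wz": 0},
  {"tx": 0,"ty": 0,"tz": 0,"wx": 0,"wy": 0,"wz": 0},
])

```text
time_s: 28.87
tcp_pos: [0.5532, -0.3875, 0.1726]
ee_rot: [1.0, -0.005, -0.001, -0.001]
contact_force: [0.4, -0.3, -0.5]
grip_width: 0.172
```

```bash
python3 -c "
from h import *
plan(.553,-.3885,.1169,-.01)
im,d,p=cam('wrist'); save('w12',im); w=pts(d,p)
zt=readout.observe()['tcp_pos'][2]-.0069
print('lid 51',edges(w,(.553,-.3885),zt,-.01)); print('can 46',edges(w,(.553,-.3885),.1,-.01))
print(*meas(w,(.553,-.3885),zt,.1)); print(*meas(w,(.553,-.3885),.1,.09))
"
```

```text
tcp [ 0.5532 -0.3875  0.1726] yaw -0.009 tilt 0.004 q6 0.84 w 0.172 t 28.87 F [ 0.4 -0.3 -0.5]
 wz 0.0007  then tx -0.0002 ty 0.0010 tz 0.0557 (after turn)
lid 51 (19957, np.float64(0.0521), np.float64(-0.0532), np.float64(0.0493))
can 46 (626, np.float64(0.0466), np.float64(-0.0453), np.float64(0.0461))
[ 0.56589465 -0.38668539] (102, 78) 1.5602765741729745 19464
[ 0.59794519 -0.38936862] (91, 3) 1.5602062667201966 605
```

View pics/w12.png

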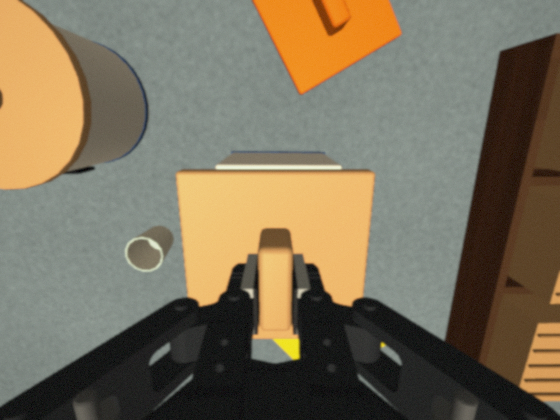

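The square lid sits at (276,240), parallel to the canister's far rim (278,167). Both read a yaw of 1.560, so only about 2 mm of y correction is needed.

Request:
carry_out([
  {"tx": -0.001,"ty": 0.0018,"tz": 0.01,"wx": 0,"wy": 0,"wz": 0},
  {"tx": 0,"ty": 0,"tz": 0.014,"wx": 0,"wy": 0,"wz": 0},
  {"tx": 0,"ty": 0,"tz": 0.01,"wx": 0,"wy": 0,"wz": 0},
  {"tx": 0,"ty": 0,"tz": 0.006,"wx": 0,"wy": 0,"wz": 0},
  {"tx": 0,"ty": 0,"tz": 0.004,"wx": 0,"wy": 0,"wz": 0},
  {"tx": 0,"ty": 0,"tz": 0.004,"wx": 0,"wy": 0,"wz": 0},
  {"tx": 0,"ty": 0,"tz": 0.003,"wx": 0,"wy": 0,"wz": 0},
  {"tx": 0,"ty": 0,"tz": 0.002,"wx": 0,"wy": 0,"wz": 0},
  {"tx": 0,"ty": 0,"tz": 0.001,"wx": 0,"wy": 0,"wz": 0},
  {"tx": 0,"ty": 0,"tz": 0,"wx": 0,"wy": 0,"wz": 0},
  {"tx": 0,"ty": 0,"tz": 0,"wx": 0,"wy": 0,"wz": 0},
  {"tx": 0,"ty": 0,"tz": 0,"wx": 0,"wy": 0,"wz": 0},
])

```text
time_s: 29.92
tcp_pos: [0.5533, -0.3914, 0.1208]
ee_rot: [1.0, -0.005, 0.0, 0.0]
contact_force: [-0.0, -0.7, -0.9]
grip_width: 0.175
```

Request:
carry_out([
  {"tx": 0,"ty": -0.0015,"tz": 0.001,"wx": 0,"wy": 0,"wz": 0},
  {"tx": 0,"ty": 0,"tz": 0.001,"wx": 0,"wy": 0,"wz": 0},
  {"tx": 0,"ty": 0,"tz": 0.001,"wx": 0,"wy": 0,"wz": 0},
  {"tx": 0,"ty": 0,"tz": 0.001,"wx": 0,"wy": 0,"wz": 0},
  {"tx": 0,"ty": 0,"tz": 0.0007,"wx": 0,"wy": 0,"wz": 0},
  {"tx": 0,"ty": 0,"tz": 0,"wx": 0,"wy": 0,"wz": 0},
  {"tx": 0,"ty": 0,"tz": 0,"wx": 0,"wy": 0,"wz": 0},
])

```text
time_s: 30.5
tcp_pos: [0.5532, -0.3897, 0.1169]
ee_rot: [1.0, -0.005, 0.0, 0.0]
contact_force: [-2.3, 1.9, 6.5]
grip_width: 0.174
```

Contact again. I release, lift well clear and check everything.

Request:
carry_out([
  {"tx": 0,"ty": 0,"tz": 0,"wx": 0,"wy": 0,"wz": 0},
  {"tx": 0,"ty": 0,"tz": 0,"wx": 0,"wy": 0,"wz": 0},
  {"tx": 0,"ty": 0,"tz": 0,"wx": 0,"wy": 0,"wz": 0},
  {"tx": 0,"ty": 0,"tz": 0,"wx": 0,"wy": 0,"wz": 0},
  {"tx": 0,"ty": 0,"tz": 0,"wx": 0,"wy": 0,"wz": 0},
  {"tx": 0,"ty": 0,"tz": 0,"wx": 0,"wy": 0,"wz": 0},
  {"tx": 0,"ty": 0,"tz": -0.01,"wx": 0,"wy": 0,"wz": 0},
  {"tx": 0,"ty": 0,"tz": -0.02,"wx": 0,"wy": 0,"wz": 0},
  {"tx": 0,"ty": 0,"tz": -0.03,"wx": 0,"wy": 0,"wz": 0},
  {"tx": 0,"ty": 0,"tz": -0.03,"wx": 0,"wy": 0,"wz": 0},
  {"tx": 0,"ty": 0,"tz": -0.03,"wx": 0,"wy": 0,"wz": 0},
  {"tx": 0,"ty": 0,"tz": -0.02,"wx": 0,"wy": 0,"wz": 0},
  {"tx": 0,"ty": 0,"tz": 0,"wx": 0,"wy": 0,"wz": 0},
  {"tx": 0,"ty": 0,"tz": 0,"wx": 0,"wy": 0,"wz": 0},
  {"tx": 0,"ty": 0,"tz": 0,"wx": 0,"wy": 0,"wz": 0},
], grip=80)

```text
time_s: 31.75
tcp_pos: [0.5527, -0.3893, 0.2549]
ee_rot: [1.0, -0.005, -0.0, -0.0]
contact_force: [0.1, 0.6, 0.0]
grip_width: 0.686
```

```bash
python3 -c "
from h import *
im,d,p=cam('wrist'); w=pts(d,p)
for t in ((.140,.05,.005),(.110,.085,.005)):
  try: print('wrist sq',*meas(w,(.553,-.389),*t))
  except Exception as e: print(e)
old=np.load('scene0.npz')
im,d,p=cam('scene'); save('scene1',im); w=pts(d,p)
for n,(c,z) in {'Lsq':((.553,-.389),.11),'Llg':((.646,-.209),.12),'Lob':((.381,.278),.095),'Lsm':((.5407,.384),.1)}.items():
  try: print(n,*meas(w,c,z,.085))
  except Exception as e: print(n,e)
  m=(abs(w[...,2]-z)<.006)&(np.hypot(w[...,0]-c[0],w[...,1]-c[1])<.075); q=w[m]
  A=np.c_[q[:,:2]-q[:,:2].mean(0),np.ones(len(q))]; f=np.linalg.lstsq(A,q[:,2],rcond=None)[0]; print('   tilt',f[:2].round(3),'z',f[2].round(4))
for u,v in ((235,253),(350,293)): print('bystander moved px diff',np.abs(im[v-22:v+22,u-22:u+22].astype(int)-old['im'][v-22:v+22,u-22:u+22]).mean())
plan(.55,-.39,.25)
"
```

```text
wrist sq [ 0.5545517  -0.38893271] (43, 15) -0.019715514707911105 787
wrist sq [ 0.55399341 -0.38849551] (102, 102) 1.5585863989871558 9252
Lsq [ 0.55358417 -0.39079614] (108, 103) 1.5585019767806003 797
   tilt [ 0.001 -0.004] z 0.1093
Llg [ 0.64656982 -0.21165005] (121, 117) 1.4431438252124555 1156
   tilt [ 0.001 -0.003] z 0.1191
Lob [0.3816626  0.27482968] (129, 82) 0.20279580549168294 1297
   tilt [ 0.001 -0.005] z 0.0936
Lsm [0.54098285 0.3808999 ] (85, 84) -1.5650456496606826 925
   tilt [-0.004 -0.002] z 0.0986
bystander moved px diff 0.5130853994490359
bystander moved px diff 0.7047176308539945
tcp [ 0.5522 -0.3889  0.2533] yaw -0.01 tilt 0.004 q6 0.84 w 0.688 t 31.85 F [-0.1  0.3  0.2]
 wz 0.0000  then tx -0.0022 ty 0.0011 tz 0.0033 (after turn)
```

View pics/scene1.png

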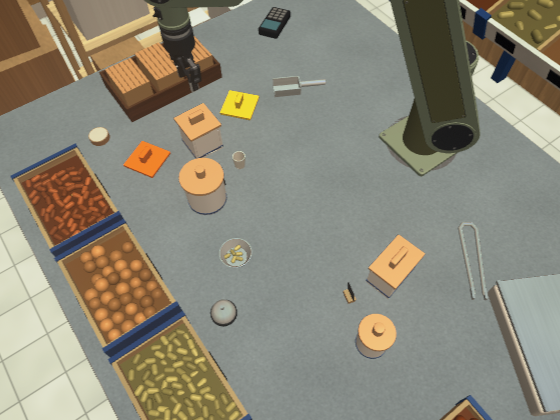

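All four lids sit flat on their canisters, at (200,118), (202,175), (397,263) and (377,330). The dish and card stand are unchanged. I'm handing in.

```bash
python3 -c "
from cell import bot
print(bot.close_job())"
```

```text
the job is handed in; nothing more can be done
None
```

All four lids are on their matching canisters, and I handed the job in at about 32 s of the 109 s allowed. Each lid was gripped by its knob or bar and corrected over its canister with the wrist camera. I then lowered it until I felt about 5–6 N of contact and released it.

**Last checks** (final scene view, compared with where the same camera first saw the canisters):
- **Centring:** the lid centres are about 0.5 mm (square), 1.4 mm (large), 1.4 mm (small) and 2.6 mm (oblong) from the mouths. The limit is 12 mm.
- **Seating:** plate tops are within 1.5 mm of the seated height, and tilt is at most 0.006 rad.
- **Alignment:** the square and oblong lids are lined up with their canisters to about 0.01 rad.
- **Bystanders:** the dish and card stand look unchanged in the picture, and the gripper was clear of everything at about 0.25 m.

**Disagreements:**
- The scene and side cameras differed by about 3–5 mm in y, so I relied on the wrist camera for placing.
- My first move call was refused because of incomplete rows, with no effect on the scene.

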